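# Transfer the gauge row to the carrying rack in reverse order

## Task

The four checked pieces on the wooden inspection board go into the empty aluminium carrying rack, which the next station unloads from the other end: move them across in reverse order, so that (as seen from the robot) the leftmost piece on the board ends in the rightmost rest of the rack, the second from the left in the second from the right, and so on. Lay each piece along its rest, centred across the two V plates, and leave all four lying still.

Things in the scene. Friction and masses are not known exactly. Their poses are not given: they have to be found in the camera images.
- board: Wooden inspection board 86 x 224 x 8 mm, fixed, with a row of four steel Y-shaped rests at y = +90, +30, -30, -90 mm, one piece in each at the start. Origin: centre of its underside on the worktop; z up, y along the row to the left as seen from the robot, x away from the robot; turned at most 0.2 rad.
- rack: Carrying rack, left or right of the board: aluminium base 86 x 224 x 8 mm, fixed, a 25 mm high black grip bar at each end, four empty Y-shaped rests at x = 0, y = +90, +30, -30, -90 mm, same form and height as the board's: a piece lies at the same height in either. Origin: centre of its underside on the worktop; axes as the board's; turned at most 0.2 rad.
- plug_gauge_c (a point): Plug gauge: double-ended, 92 mm long, grey hexagon handle 15 mm over the flats (17 mm over the corners), 58 mm long, pale round ends of 14 mm diameter, thin red ring near one end; 0.09 kg. Lies along the board's x axis in a Y-shaped rest at the start. The point is its centre, half-way along and on its axis; its own y axis is the long axis. About 36 to 38 mm above the worktop.
- bar_c (a point): Extension bar: plain round grey steel bar, 20 mm diameter, 144 mm long, 0.33 kg. Lies along the board's x axis in a Y-shaped rest at the start. The point is its centre, half-way along and on its axis; its own y axis is the long axis. 40 mm above the worktop.
- standard_c (a point): Setting standard: bright steel rod of 12 mm diameter, 120 mm long, with a black sleeve of 18 mm diameter and 44 mm length round its middle; 0.14 kg. Lies along the board's x axis in a Y-shaped rest at the start. The point is its centre, half-way along and on its axis; its own y axis is the long axis. 34.5 mm above the worktop.
- ballbar_c (a point): Ball bar: thin black rod of 10 mm diameter with a steel ball of 25 mm diameter at each end, 157 mm long overall; 0.15 kg. Lies along the board's x axis in a Y-shaped rest at the start. The point is its centre, half-way along and on its axis; its own y axis is the long axis. 33 mm above the worktop.
- plug_rest: The Y-shaped rest on which the plug gauge lies at the start. Fixed. Two upright 6 mm plates at x = -30 and +30 mm (54 mm clear between, for fingers), each with a 90 degree V notch open upward, 36 mm wide at the mouth, bottom 18 mm and tips 36 mm above the rest's origin (foot centre, on the board's top, 8 mm above the worktop). A piece laid along x across both plates centres itself.
- bar_rest: The Y-shaped rest on which the extension bar lies at the start. Fixed. Two upright 6 mm plates at x = -30 and +30 mm (54 mm clear between, for fingers), each with a 90 degree V notch open upward, 36 mm wide at the mouth, bottom 18 mm and tips 36 mm above the rest's origin (foot centre, on the board's top, 8 mm above the worktop). A piece laid along x across both plates centres itself.
- standard_rest: The Y-shaped rest on which the setting standard lies at the start. Fixed. Two upright 6 mm plates at x = -30 and +30 mm (54 mm clear between, for fingers), each with a 90 degree V notch open upward, 36 mm wide at the mouth, bottom 18 mm and tips 36 mm above the rest's origin (foot centre, on the board's top, 8 mm above the worktop). A piece laid along x across both plates centres itself.
- ballbar_rest: The Y-shaped rest on which the ball bar lies at the start. Fixed. Two upright 6 mm plates at x = -30 and +30 mm (54 mm clear between, for fingers), each with a 90 degree V notch open upward, 36 mm wide at the mouth, bottom 18 mm and tips 36 mm above the rest's origin (foot centre, on the board's top, 8 mm above the worktop). A piece laid along x across both plates centres itself.
There are look-alikes about, which are no part of the job. What is shaped like the part that bears plug_gauge_c but pink is not meant.

How it is judged:
At the end, for the whole second after the job is handed in: All four pieces lie in the rack in the reverse of their order on the board: centres within 10 mm of the rest across the piece, 15 mm along it, 6 mm of seated height; within 0.15 rad of the rack's x axis (either way round); slower than 0.02 m/s (((y of plug_rest in the frame of board between 0.07 and 0.11 m and y of plug_gauge_c in the frame of rack between -0.1 and -0.08 m) or (y of plug_rest in the frame of board between 0.01 and 0.05 m and y of plug_gauge_c in the frame of rack between -0.04 and -0.02 m) or (y of plug_rest in the frame of board between -0.05 and -0.01 m and y of plug_gauge_c in the frame of rack between 0.02 and 0.04 m) or (y of plug_rest in the frame of board between -0.11 and -0.07 m and y of plug_gauge_c in the frame of rack between 0.08 and 0.1 m)) and x of plug_gauge_c in the frame of rack between -0.015 and 0.015 m and z of plug_gauge_c in the frame of rack between 0.0315 and 0.0435 m and angle between the y axis of each of plug_gauge_c, bar_c, standard_c, ballbar_c and the x axis of rack, either way round below 0.15 rad and linear speed of each of plug_gauge, bar, standard, ballbar below 0.02 m/s and ((y of bar_rest in the frame of board between 0.07 and 0.11 m and y of bar_c in the frame of rack between -0.1 and -0.08 m) or (y of bar_rest in the frame of board between 0.01 and 0.05 m and y of bar_c in the frame of rack between -0.04 and -0.02 m) or (y of bar_rest in the frame of board between -0.05 and -0.01 m and y of bar_c in the frame of rack between 0.02 and 0.04 m) or (y of bar_rest in the frame of board between -0.11 and -0.07 m and y of bar_c in the frame of rack between 0.08 and 0.1 m)) and x of bar_c in the frame of rack between -0.015 and 0.015 m and z of bar_c in the frame of rack between 0.0341 and 0.0461 m and ((y of standard_rest in the frame of board between 0.07 and 0.11 m and y of standard_c in the frame of rack between -0.1 and -0.08 m) or (y of standard_rest in the frame of board between 0.01 and 0.05 m and y of standard_c in the frame of rack between -0.04 and -0.02 m) or (y of standard_rest in the frame of board between -0.05 and -0.01 m and y of standard_c in the frame of rack between 0.02 and 0.04 m) or (y of standard_rest in the frame of board between -0.11 and -0.07 m and y of standard_c in the frame of rack between 0.08 and 0.1 m)) and x of standard_c in the frame of rack between -0.015 and 0.015 m and z of standard_c in the frame of rack between 0.0285 and 0.0405 m and ((y of ballbar_rest in the frame of board between 0.07 and 0.11 m and y of ballbar_c in the frame of rack between -0.1 and -0.08 m) or (y of ballbar_rest in the frame of board between 0.01 and 0.05 m and y of ballbar_c in the frame of rack between -0.04 and -0.02 m) or (y of ballbar_rest in the frame of board between -0.05 and -0.01 m and y of ballbar_c in the frame of rack between 0.02 and 0.04 m) or (y of ballbar_rest in the frame of board between -0.11 and -0.07 m and y of ballbar_c in the frame of rack between 0.08 and 0.1 m)) and x of ballbar_c in the frame of rack between -0.015 and 0.015 m and z of ballbar_c in the frame of rack between 0.0271 and 0.0391 m); the robot touches nothing.
It also fails if it takes over 106 s, if anything falls off the work surface, if the arm or the gripper's body presses on something with over 40 N, if the wrist force passes 120 N, or if a joint passes its speed limit or range.

## Robot

A 6-joint arm with a two-finger parallel gripper is mounted at the origin on a cart in front of the work surface, level with it; the furniture and walls round the work are solid. World frame = base frame: x ahead of the robot, y to its left, z up, the work surface at z = 0. Lengths are in m, angles in rad, forces in N, time in s.
With the tool pointing down it reaches from about 0.3 to 0.85 m from the base axis. Payload 4.2 kg.
Tool frame: the origin (TCP) lies at the very end of the fingers, on their centre line; the grasp point (between the pads) lies 19 mm behind it; z points along the fingers, y is the line along which they close (so a half turn about z gives the same grasp; the last joint's range is limited). The gripper opens to 91 mm and grips with 3 to 60 N. Pads are 32 mm wide; open, the fingers measure 118 mm over their backs; the gripper's body (76 mm by 178 mm) begins 60 mm behind the grasp point.
Start: joints at [-1.244, 0.32, 1.565, -0, 1.257, -0.02], TCP at [0.195, -0.541, 0.214] pointing down, gripper open.
Joint ranges: [-3.11, 3.11], [-0.84, 2.01], [0.21, 2.61], [-1.34, 4.49], [0.05, 2.63], [-2.56, 2.56]. Speed limits (rad/s): [2.57, 2.57, 3.14, 3.14, 3.14, 3.14].

## Interface

Orientations are given as a rotation vector (axis times angle).
In Python, from workcell import robot, solver, viewer, ticket, nets gives the robot as it stands. The module is installed in compiled form; this text tells all that it offers. Calls block until the motion is done:
- robot.goto(position, orientation): joint-space move of the TCP to a pose.
- robot.move_linear(position, attitude=None, vel=0.15): straight line of the TCP; attitude=None keeps the orientation; vel is the mean speed in m/s.
- robot.move_j(angles): joint-space move.
- robot.set_gripper(opening, grasp_force=None): opening from 0.0 (shut) to 1.0 (fully open); grasp_force is the grip in N (None keeps the last); returns when the fingers have stopped.
- robot.pause(seconds).
- solver.solve_ik(position, orientation): joint angles nearest the present ones, or None.
- robot.state(): the state.
- viewer.capture(name): name is "scene" or "top" or "wrist"; returns a dict with "pixels" (384x512x3 uint8, blue, green, red), "depth" (384x512 float32, m along the optical axis (not along the pixel's ray), 0 where there is no reading), "fx", "fy", "cx", "cy" (pixels), "xyz" and "rotation" of the camera in the world. Camera axes: x right, y down, z forward; pixel columns grow to the right and rows downward; lengths in m; the calibration is good to about 2 mm. A picture is of the moment at which its call begins.
A pose or a line that the arm cannot do raises robot.IKError and nothing moves.
- ticket.finish_job(): hands the job in; it is judged then, once.
Trained networks look in a picture, given as the dict that the camera call returned (one of the last four; its "shot" number tells which), for a name from the list of things; names that differ only in an ending like _2 or _b are one class to them, and where a whole thing is asked for, a point or a joint stands for the part that bears it (a point fixed in the world has none). Each returns a list of dicts, best first, with "conf" (0 to 1); they miss things now and then, are a little off and sometimes report something else, mostly with a low value. They report only what shows in the picture. A call takes as long as a camera call. They do not tell look-alikes from the thing itself.
- nets.spot_in(query, picture): "box" ([left, top, right, bottom] in pixels, round what is visible of it).
- nets.place_of(query, picture): "position" ([column, row] in pixels: a listed point, or the origin of a listed thing).
The state is a dict: "time_s": time; "q": joint angles; "joint_velocities": joint speeds; "joint_torque": joint torques, N m; "ee_pos": TCP position; "tcp_rot": TCP orientation; "force": force on the tool from outside, world axes, zero at the start; "wrist_torque": the same for the moment, N m; "gripper_width": opening from 0.0 (shut) to 1.0 (fully open); "gripper_force": force on a finger pad.
Only numpy, scipy, OpenCV 4.12 (cv2) and the standard library are available. Lean on these libraries where they do the work, as an engineer would, in place of code of your own. Each camera call takes 0.05 s, during which the arm holds its last target. There are 200 camera calls.

## Working session

There is one attempt and no reset: what is moved stays moved. The work goes in short steps, each a Python script; the robot and the scene stay as the last script left them, time stands still between calls to the robot, and variables do not carry over. Pictures are saved under pics/ and viewed, at most 14 in all, crops included, and the job is handed in when it is done.

```bash
mkdir -p pics; cat > h.py <<'E'
import numpy as np, cv2
from workcell import robot, solver, viewer, ticket, nets
def world(p,u,v,d):
    c=np.array([(u-p['cx'])/p['fx']*d,(v-p['cy'])/p['fy']*d,d])
    return np.array(p['xyz'])+np.array(p['rotation'])@c
def on_plane(p,u,v,z):
    R=np.array(p['rotation']);r=R@np.array([(u-p['cx'])/p['fx'],(v-p['cy'])/p['fy'],1]);o=np.array(p['xyz'])
    return o+r*(z-o[2])/r[2]
def cloud(p):
    v,u=np.mgrid[:384,:512];d=p['depth']
    c=np.stack([(u-p['cx'])/p['fx']*d,(v-p['cy'])/p['fy']*d,d],-1)
    return c@np.array(p['rotation']).T+np.array(p['xyz'])
E
python3 - <<'E'
from h import *
ps=[]
for n in("top","scene"):
    p=viewer.capture(n);cv2.imwrite(f'pics/{n}.png',p['pixels']);np.save(n+'.npy',p,allow_pickle=True)
    print(n,p['xyz'],np.array(p['rotation']).round(3).tolist(),p['fx'])
    for q in("plug_gauge_c","bar_c","standard_c","ballbar_c","board","rack"):
        for f in nets.place_of(q,p)[:3]:
            u,v=f['position'];print(q,round(f['conf'],2),np.round([u,v]),on_plane(p,u,v,.037 if q[-2:]=='_c' else 0).round(3))
print(robot.state())
E
```

```text
top [ 0.27729768 -0.21494517  0.97390033] [-2.16, 2.102, -0.2] 351.14984296912473Traceback (most recent call last):
  File "<stdin>", line 8, in <module>
  File "h.py", line 8, in on_plane
    return o+r*(z-o[2])/r[2]
                        ~^^^
IndexError: invalid index to scalar variable.
```

Rotation is a rotation vector; convert it.

```bash
sed -i "s/np.array(p\['rotation'\])/Rm(p)/g" h.py; cat >> h.py <<'E'
from scipy.spatial.transform import Rotation as Rn
def Rm(p): return Rn.from_rotvec(p['rotation']).as_matrix()
E
python3 - <<'E'
from h import *
for n in("top","scene"):
    p=viewer.capture(n);cv2.imwrite(f'pics/{n}.png',p['pixels']);np.save(n+'.npy',p,allow_pickle=True)
    print(n,p['xyz'],p['rotation'],p['fx'])
    for q in("plug_gauge_c","bar_c","standard_c","ballbar_c","board","rack"):
        for f in nets.place_of(q,p)[:3]:
            u,v=f['position'];print(q,round(f['conf'],2),np.round([u,v]),on_plane(p,u,v,.037 if q[-2:]=='_c' else 0).round(3))
s=robot.state();print(s['tcp_rot'],s['time_s'],s['gripper_width'])
E
```

```text
top [ 0.27729768 -0.21494517  0.97390033] [-2.16036032  2.10211861 -0.20015394] 351.14984296912473
plug_gauge_c 0.76 [369. 262.] [ 0.291 -0.527  0.037]
plug_gauge_c 0.66 [262. 174.] [ 0.523 -0.238  0.037]
bar_c 0.89 [285. 171.] [ 0.532 -0.3    0.037]
ballbar_c 0.75 [326. 162.] [ 0.561 -0.416  0.037]
board 0.81 [294. 171.] [ 0.542 -0.332  0.   ]
rack 0.72 [182. 152.] [ 0.589 -0.007  0.   ]
rack 0.66 [302. 168.] [ 0.552 -0.353  0.   ]
rack 0.64 [261. 171.] [ 0.54  -0.237  0.   ]
scene [-0.33109017 -0.62358474  0.76138632] [-1.95362897  1.22193915 -0.57439553] 429.4859051307249
plug_gauge_c 0.73 [353. 302.] [ 0.256 -0.543  0.037]
plug_gauge_c 0.49 [272. 194.] [ 0.516 -0.242  0.037]
bar_c 0.58 [294. 194.] [ 0.542 -0.296  0.037]
standard_c 0.43 [296. 206.] [ 0.497 -0.32   0.037]
board 0.6 [305. 207.] [ 0.544 -0.328  0.   ]
board 0.35 [291. 193.] [ 0.584 -0.27   0.   ]
rack 0.75 [212. 170.] [ 0.587 -0.001  0.   ]
rack 0.23 [305. 207.] [ 0.545 -0.327  0.   ]
[ 3.09439071e+00  5.41978300e-01 -1.84348259e-05] 0.8 1.0041435210835632
```

View pics/top.png

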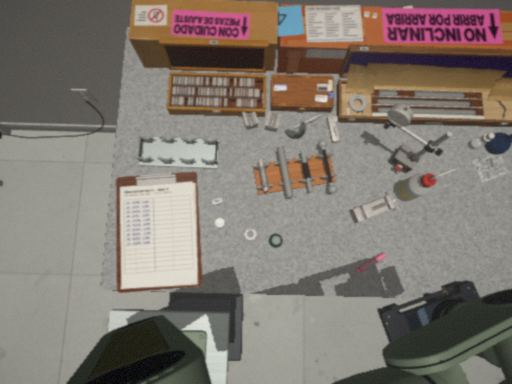

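View pics/scene.png

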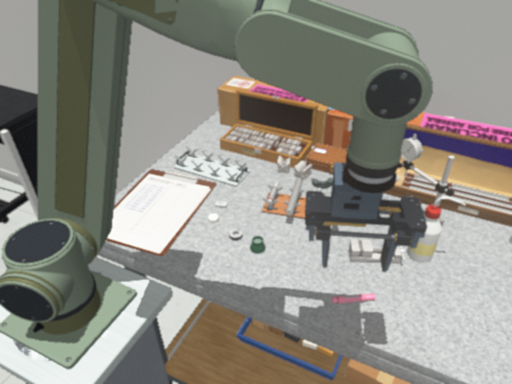

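The top view shows the wooden board at about (294,171), with left to right the plug gauge (263,175), bar (285,171), standard (306,170) and ball bar (328,165). The empty rack is at (179,152). The pink lookalike is at (371,262), and the grey block (373,208) and the rods in the tray (430,100) are also not wanted. The scene view agrees. Next I take close wrist views.

```bash
python3 - <<'E'
from h import *
for n,x,y in(("wb",.45,-.33),("wr",.47,-.0)):
    robot.goto([x,y,.30],[np.pi,0,0])
    p=viewer.capture("wrist");cv2.imwrite(f'pics/{n}.png',p['pixels']);np.save(n+'.npy',p,allow_pickle=True)
    print(n,p['xyz'],p['rotation'],p['fx'],robot.state()['ee_pos'],robot.state()['q'],robot.state()['time_s'])
    for q in("plug_gauge_c","bar_c","standard_c","ballbar_c","board","rack"):
        for f in nets.place_of(q,p)[:2]:
            u,v=f['position'];print(q,round(f['conf'],2),np.round([u,v]),on_plane(p,u,v,.037 if q[-2:]=='_c' else 0).round(3))
E
```

```text
wb [ 0.5150737  -0.33116679  0.47012821] [ 2.09518947 -2.09384238 -0.25110654] 277.70491623368144 [ 0.44931559 -0.33070592  0.29956795] [-6.54845986e-01  2.52169224e-01  1.44645503e+00 -4.40924439e-04
  1.44374087e+00  9.17089705e-01] 2.1417
plug_gauge_c 0.86 [197. 119.] [ 0.523 -0.242  0.037]
bar_c 0.82 [236. 113.] [ 0.532 -0.301  0.037]
standard_c 0.68 [276. 109.] [ 0.537 -0.359  0.037]
ballbar_c 0.56 [316. 101.] [ 0.549 -0.419  0.037]
board 0.69 [256. 109.] [ 0.539 -0.331  0.   ]
rack 0.55 [46. 75.] [0.59  0.002 0.   ]
wr [ 0.53571848 -0.0013166   0.47057214] [ 2.09526983 -2.09458173 -0.24947618] 277.70491623368144 [ 0.47034951 -0.00097894  0.29997117] [-2.61983586e-02  1.06480638e-01  1.62873646e+00 -4.76040389e-04
  1.40617829e+00  1.54607578e+00] 3.7417
plug_gauge_c 0.74 [411. 134.] [ 0.521 -0.238  0.037]
bar_c 0.59 [460. 128.] [ 0.531 -0.31   0.037]
standard_c 0.73 [493. 122.] [ 0.539 -0.359  0.037]
ballbar_c 0.33 [257.  90.] [ 0.586 -0.002  0.037]
board 0.76 [457. 123.] [ 0.538 -0.331  0.   ]
rack 0.92 [254.  89.] [0.591 0.003 0.   ]
```

View pics/wb.png

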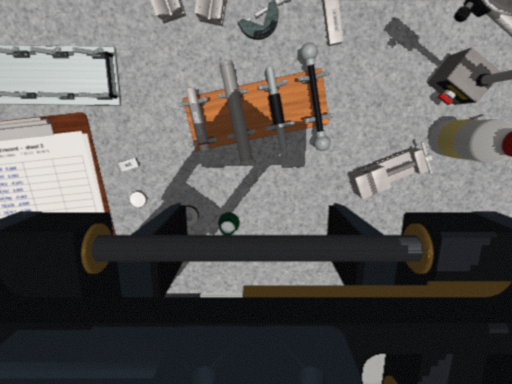

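View pics/wr.png

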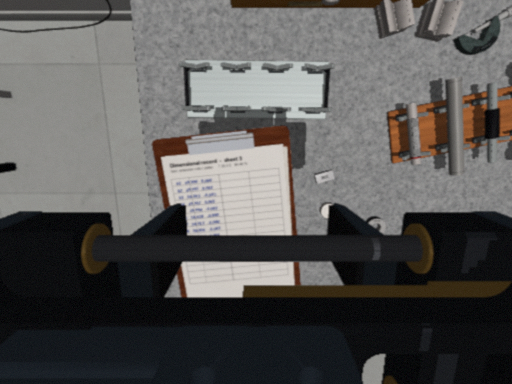

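The wrist views show the board with the plug gauge (197,119), bar (236,113), standard (276,109) and ball bar (316,100). The rack is centred at (256,88) with thin dark grip bars at both ends. Now I fit the poses from depth.

```bash
cat > fit.py <<'E'
from h import *
def fit(name,c,r=.17):
    p=np.load(name+'.npy',allow_pickle=True).item();C=cloud(p)
    m=(np.hypot(*(C[...,:2]-c).transpose(2,0,1))<r)&(p['depth']>0)
    P=C[m];g=P[(P[:,2]>.004)&(P[:,2]<.075)]
    print(name,'ground z',np.median(P[abs(P[:,2])<.01][:,2]).round(4))
    best=None
    for b in([P[(P[:,2]>.004)&(P[:,2]<.013)]]):
        rc=cv2.minAreaRect((b[:,:2]*1000).astype(np.float32));print(' slab',len(b),rc)
    return P
def loc(P,o,th):
    c,s=np.cos(th),np.sin(th);d=P[:,:2]-o
    return np.c_[d@[c,s],d@[-s,c],P[:,2]]
if __name__=='__main__':
    P=fit('wb',[.537,-.331],.14);fit('top',[.537,-.331],.14)
    L=loc(P,[.537,-.331],.146)
    for y0 in(.09,.03,-.03,-.09):
        for a,b in((-.08,-.035),(-.025,-.005),(-.005,.005),(.005,.025),(.035,.08)):
            k=L[(abs(L[:,1]-y0)<.02)&(L[:,0]>a)&(L[:,0]<b)&(L[:,2]>.03)]
            if len(k)>3:print(y0,(a,b),len(k),'x',k[:,0].min().round(3),k[:,0].max().round(3),'ymid',np.median(k[:,1]).round(4),'ztop',np.percentile(k[:,2],95).round(4))
    P=fit('wr',[.588,-.0],.125);fit('top',[.588,0],.125)
    L=loc(P,[.588,0],0)
    h=L[(L[:,2]>.015)&(L[:,2]<.06)]
    for x,y,z in h[np.argsort(h[:,1])][::max(1,len(h)//60)].round(3):print((x,y,z),end=' ')
E
python3 fit.py
```

```text
wb ground z 0.0002
 slab 5153 ((582.867431640625, -320.13494873046875), (180.91629028320312, 224.31858825683594), 11.432767868041992)
top ground z 0.0015
 slab 1670 ((540.5805053710938, -324.8119201660156), (262.6562805175781, 269.8697509765625), 68.6556396484375)
0.09 (-0.08, -0.035) 2560 x -0.06 -0.035 ymid 0.0741 ztop 0.4023
0.09 (-0.025, -0.005) 151 x -0.025 -0.005 ymid 0.0893 ztop 0.0454
0.09 (-0.005, 0.005) 79 x -0.005 0.005 ymid 0.0905 ztop 0.0446
0.09 (0.005, 0.025) 199 x 0.005 0.025 ymid 0.0912 ztop 0.0438
0.09 (0.035, 0.08) 61 x 0.035 0.044 ymid 0.0921 ztop 0.0429
0.03 (-0.08, -0.035) 16765 x -0.073 -0.035 ymid 0.0311 ztop 0.4283
0.03 (-0.025, -0.005) 188 x -0.025 -0.005 ymid 0.03 ztop 0.0504
0.03 (-0.005, 0.005) 97 x -0.005 0.005 ymid 0.031 ztop 0.0508
0.03 (0.005, 0.025) 199 x 0.005 0.025 ymid 0.0321 ztop 0.0506
0.03 (0.035, 0.08) 370 x 0.035 0.071 ymid 0.0336 ztop 0.0506
-0.03 (-0.08, -0.035) 19733 x -0.08 -0.035 ymid -0.0337 ztop 0.421
-0.03 (-0.025, -0.005) 164 x -0.025 -0.005 ymid -0.0288 ztop 0.043
-0.03 (-0.005, 0.005) 84 x -0.005 0.005 ymid -0.0277 ztop 0.0427
-0.0
[... 3631 characters left out ...]
0.029)) (np.float64(-0.027), np.float64(0.09), np.float64(0.026)) (np.float64(0.029), np.float64(0.094), np.float64(0.018)) (np.float64(0.03), np.float64(0.097), np.float64(0.031)) (np.float64(0.032), np.float64(0.1), np.float64(0.038)) (np.float64(-0.027), np.float64(0.104), np.float64(0.04)) (np.float64(0.001), np.float64(0.104), np.float64(0.024)) (np.float64(0.021), np.float64(0.105), np.float64(0.023)) (np.float64(0.024), np.float64(0.106), np.float64(0.025)) (np.float64(0.011), np.float64(0.106), np.float64(0.025)) (np.float64(-0.027), np.float64(0.107), np.float64(0.043)) (np.float64(0.011), np.float64(0.108), np.float64(0.024)) (np.float64(0.032), np.float64(0.11), np.float64(0.041))
```

```bash
python3 - <<'E'
import cv2,numpy as np
a=cv2.imread('pics/wr.png')[50:130,170:345];b=cv2.imread('pics/wb.png')[35:160,175:335]
a=cv2.resize(a,None,fx=4,fy=4,interpolation=2)[:, :640];b=cv2.resize(b,(352,275))
o=np.zeros((600,640,3),np.uint8);o[:320,:a.shape[1]]=a;o[322:597,:352]=b
cv2.imwrite('pics/crop.png',o)
E
```

```text
(no output)
```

View pics/crop.png

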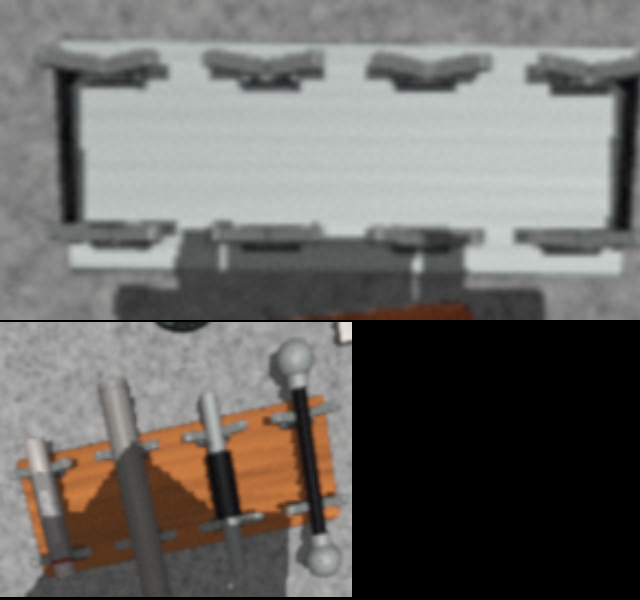

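The crop confirms the choice: real grey plug gauge with red ring, bar, black-sleeved standard, ball bar. The rack is empty. Its grip bars are 25 mm high with inner faces at |y|≈104 mm, so for the end rests the fingertips must stay above them. Next I refine both poses.

```bash
cat > pose.py <<'E'
from h import *
from fit import loc
from scipy.optimize import minimize
def rackfit(name,o=(.588,0.),th=0.):
    p=np.load(name+'.npy',allow_pickle=True).item();C=cloud(p).reshape(-1,3)
    m=(p['depth'].ravel()>0)&(np.hypot(C[:,0]-o[0],C[:,1]-o[1])<.13)&(C[:,2]>.016)&(C[:,2]<.05)
    C=C[m];C=C[np.abs(C[:,0]-o[0])<.06]
    rects=[(sx*.03,y,.003,.02) for sx in(-1,1) for y in(.09,.03,-.03,-.09)]+[(0,s*.107,.027,.003) for s in(-1,1)]
    def f(q):
        L=loc(C,q[:2],q[2]);d=[np.hypot(np.maximum(abs(L[:,0]-a)-w,0),np.maximum(abs(L[:,1]-b)-h,0))+.3*(abs(L[:,0]-a) if w<.01 else 0) for a,b,w,h in rects]
        d=np.min(d,0);return np.minimum(d,.01).mean()*1e3
    r=min((minimize(f,[*o,t],method='Nelder-Mead',options=dict(initial_simplex=np.array([*o,t])+np.vstack([np.zeros(3),np.diag([.006,.006,.03])]))) for t in(th-.06,th,th+.06)),key=lambda r:r.fun)
    L=loc(C,r.x[:2],r.x[2]);b=L[(abs(L[:,0])<.02)&(L[:,2]<.03)]
    V=[]
    for s in(-1,1):
        for y in(.09,.03,-.03,-.09):
            k=L[(abs(L[:,0]-s*.03)<.008)&(abs(L[:,1]-y)<.022)&(L[:,2]>.034)]
            V.append((len(k),((k[:,1].min()+k[:,1].max())/2-y).round(4)) if len(k) else 0)
    print(name,r.x.round(4),r.fun.round(3),'bars',np.percentile(b[b[:,1]>0][:,1],[2,98]).round(4),np.percentile(b[b[:,1]<0][:,1],[2,98]).round(4),V);return r.x
def pieces(name,o,th):
    p=np.load(name+'.npy',allow_pickle=True).item();C=cloud(p).reshape(-1,3)
    L0=loc(C,o,th);m=(p['depth'].ravel()>0)&(C[:,2]>.03)&(C[:,2]<.06)
    for n,y0,w in(("plug",.09,.009),("bar",.03,.011),("std",-.03,.009),("ball",-.09,.013)):
        q=m&(abs(L0[:,1]-y0)<.013)&(abs(L0[:,0])<.09);k=L0[q];k=k[(abs(k[:,0])<.024)|(abs(k[:,0])>.036)]
        mid=k[abs(k[:,0])<.024];a=np.polyfit(k[:,0],k[:,1],1)
        print(name,n,len(k),'x',np.percentile(k[:,0],[0.5,99.5]).round(4),'y0',a[1].round(4),'slope',a[0].round(3))
if __name__=='__main__':
    rackfit('wr');rackfit('top')
    for n in('wb','top'):pieces(n,np.array([.537,-.331]),.19)
E
python3 pose.py
```

```text
wr [ 5.888e-01 -2.000e-04 -1.120e-02] 0.428 bars [0.1039 0.1092] [-0.1096 -0.104 ] [(72, np.float64(0.0001)), (84, np.float64(-0.0)), (71, np.float64(-0.0002)), (83, np.float64(0.0003)), (85, np.float64(-0.0001)), (93, np.float64(-0.0004)), (94, np.float64(-0.0)), (90, np.float64(0.0004))]
top [ 0.5872  0.0007 -0.0114] 0.481 bars [0.104  0.1105] [-0.1092 -0.1044] [(26, np.float64(0.0006)), (25, np.float64(-0.0003)), (27, np.float64(-0.0003)), (24, np.float64(-0.0011)), (25, np.float64(0.0007)), (27, np.float64(-0.0001)), (23, np.float64(-0.0006)), (24, np.float64(-0.0001))]
wb plug 501 x [-0.0439  0.0474] y0 0.0904 slope 0.008
wb bar 1147 x [-0.0712  0.0713] y0 0.031 slope 0.01
wb std 637 x [-0.064  0.054] y0 -0.0281 slope 0.01
wb ball 882 x [-0.0784  0.0743] y0 -0.0874 slope 0.007
top plug 145 x [-0.0453  0.0469] y0 0.0933 slope 0.002
top bar 318 x [-0.0729  0.0699] y0 0.0337 slope 0.009
top std 172 x [-0.0657  0.0522] y0 -0.0259 slope 0.01
top ball 235 x [-0.0801  0.0738] y0 -0.0861 slope 0.003
```

```bash
cat > move.py <<'E'
from h import *
BO,BT=np.array([.5367,-.331]),.19
RO,RT=np.array([.588,.0002]),-.0112
# name: centre in the (BO,BT) frame, axis z, tip depth below axis when gripping, rack rest y, tip z at release
T=dict(bar=((-.0004,.032),.040,.017,-.03,.024),std=((-.0053,-.027),.0345,.017,.03,.0185),
       plug=((.001,.0915),.037,.012,-.09,.0272),ball=((-.0025,-.087),.033,.0105,.09,.0272))
def rot(t): return np.array([[np.cos(t),-np.sin(t)],[np.sin(t),np.cos(t)]])
def att(t): return (Rn.from_euler('z',t)*Rn.from_rotvec([np.pi,0,0])).as_rotvec()
def st(msg):
    s=robot.state();print(msg,'t',round(s['time_s'],2),np.round(s['ee_pos'],4),'mm',round(s['gripper_width']*91,1),'F',np.round(s['force'],1),'grip',np.round(s['gripper_force'],1))
def pick(n):
    c,za,dep,_,_=T[n];xy=BO+rot(BT)@np.array(c);a=att(.197)
    robot.goto([*xy,.12],a);robot.set_gripper(.5)
    robot.move_linear([*xy,za-dep],a,.1);st(n+' down')
    robot.set_gripper(0,25);st(n+' shut')
    robot.move_linear([*xy,.13],a,.12);st(n+' up')
def place(n):
    _,_,_,y,z=T[n];xy=RO+rot(RT)@np.array([0,y]);a=att(RT)
    robot.goto([*xy,.13],a);robot.move_linear([*xy,z+.01],a,.12);robot.move_linear([*xy,z],a,.04);st(n+' at rest')
    robot.set_gripper(.45);robot.pause(.2);robot.move_linear([*xy,.13],a,.12);st(n+' done')
E
python3 - <<'E'
from move import *
pick('bar');place('bar')
robot.goto([.47,0,.3],[np.pi,0,0])
p=viewer.capture('wrist');cv2.imwrite('pics/w1.png',p['pixels'][:220]);np.save('w1.npy',p,allow_pickle=True)
E
```

```text
bar down t 7.32 [ 0.5308 -0.3     0.0237] mm 45.7 F [-0.8 -0.3 -0.3] grip 0.0
bar shut t 7.83 [ 0.5305 -0.3001  0.0233] mm 19.5 F [ 0.5 -0.9  0.9] grip 25.0
bar up t 8.88 [ 0.5296 -0.2992  0.129 ] mm 19.2 F [-0.4 -0.2 -3. ] grip 25.0
bar at rest t 11.29 [ 0.5876 -0.0298  0.0239] mm 19.5 F [-0.5 -0.  -3.3] grip 25.0
bar done t 13.05 [ 0.587  -0.0297  0.1291] mm 41.2 F [ 0.7 -0.1 -0.3] grip 0.0
```

View pics/w1.png

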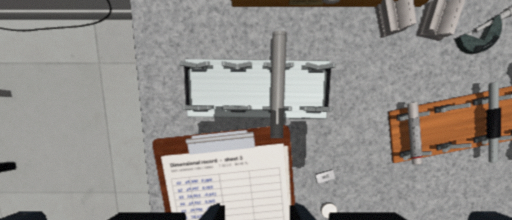

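The bar now lies in the second rest from the right, with ends at about (280,35) and (277,135). Next come the standard and the plug gauge, then the ball bar if the widths look right.

```bash
python3 - <<'E'
from move import *
pick('std');place('std')
pick('plug');
if robot.state()['gripper_width']*91>12: place('plug')
robot.goto([.47,0,.3],[np.pi,0,0])
p=viewer.capture('wrist');cv2.imwrite('pics/w2.png',p['pixels'][:220]);np.save('w2.npy',p,allow_pickle=True)
E
```

```text
std down t 16.94 [ 0.5371 -0.3589  0.0183] mm 45.4 F [-0.1 -0.4 -1.2] grip 0.0
std shut t 17.48 [ 0.5372 -0.3599  0.018 ] mm 17.5 F [-0.2 -5.1  1.8] grip 25.0
std up t 18.57 [ 0.5359 -0.358   0.1289] mm 17.4 F [-0.   0.1 -0.9] grip 25.0
std at rest t 21.43 [0.5883 0.0301 0.0184] mm 17.7 F [ 0.4 -0.6 -1.4] grip 25.0
std done t 23.27 [0.5877 0.0302 0.1292] mm 40.7 F [-0.1  0.3 -0.1] grip 0.0
plug down t 25.77 [ 0.5209 -0.2412  0.0256] mm 45.8 F [0.8 0.4 0. ] grip 0.0
plug shut t 26.34 [ 0.5205 -0.2409  0.0252] mm 15.8 F [0.4 0.6 0.8] grip 25.0
plug up t 27.37 [ 0.5198 -0.2407  0.1291] mm 15.6 F [-0.6  0.3 -1.5] grip 25.0
plug at rest t 29.39 [ 0.5869 -0.0897  0.027 ] mm 15.5 F [ 0.1  0.3 -1. ] grip 25.0
plug done t 31.18 [ 0.5864 -0.0897  0.1292] mm 40.7 F [-0.4 -0.2 -1.4] grip 0.0
```

View pics/w2.png

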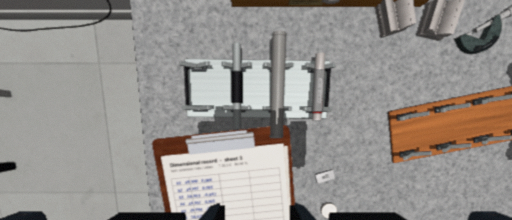

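The standard (237,85), bar (278,85) and plug gauge (318,85) are all seated in the rack. Only the ball bar is left.

```bash
python3 - <<'E'
from move import *
from fit import loc
pick('ball')
if robot.state()['gripper_width']*91>7: place('ball')
robot.goto([.47,0,.3],[np.pi,0,0])
p=viewer.capture('wrist');cv2.imwrite('pics/w3.png',p['pixels'][:220]);np.save('w3.npy',p,allow_pickle=True)
C=cloud(p).reshape(-1,3);L=loc(C,RO,RT);m=(p['depth'].ravel()>0)&(C[:,2]>.03)&(C[:,2]<.07)&(abs(L[:,0])<.1)
for n,y in(('plug',-.09),('bar',-.03),('std',.03),('ball',.09)):
    k=L[m&(abs(L[:,1]-y)<.014)];e=np.percentile(k[:,0],[.5,99.5]);k=k[(abs(k[:,0])<.024)|(abs(k[:,0])>.036)];a=np.polyfit(k[:,0],k[:,1],1)
    print(n,'ends',e.round(4),'mid',e.mean().round(4),'y',a[1].round(4),'slope',a[0].round(3),'top z mid',np.percentile(k[abs(k[:,0])<.02][:,2],90).round(4))
E
```

```text
ball down t 35.24 [ 0.5512 -0.4173  0.0233] mm 45.4 F [ 0.6  0.2 -0.6] grip 0.0
ball shut t 35.89 [ 0.5511 -0.4182  0.0229] mm 9.1 F [ 0.6 -3.9  0. ] grip 25.0
ball up t 36.94 [ 0.5501 -0.4163  0.1288] mm 9.6 F [ 0.3 -0.4 -1.8] grip 25.0
ball at rest t 40.11 [0.5888 0.0902 0.027 ] mm 9.3 F [ 0.2  0.2 -1.5] grip 25.0
ball done t 41.98 [0.5884 0.0901 0.1292] mm 41.1 F [-0.1 -0.  -0.1] grip 0.0
plug ends [-0.0443  0.0468] mid 0.0013 y -0.0895 slope 0.003 top z mid 0.0446
bar ends [-0.071   0.0713] mid 0.0002 y -0.0298 slope -0.001 top z mid 0.0501
std ends [-0.0588  0.0592] mid 0.0002 y 0.0292 slope -0.005 top z mid 0.0427
ball ends [-0.0759  0.0764] mid 0.0003 y 0.0883 slope -0.001 top z mid 0.0383
```

View pics/w3.png

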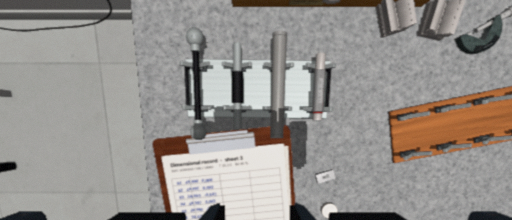

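All four are seated: ball bar (197,85), standard (237,85), bar (278,85) and plug gauge (318,85). Each is centred within 2 mm, at the right height and still.

```bash
python3 -c "
from h import *
robot.pause(.5);print(ticket.finish_job())"
```

```text
the job is handed in; nothing more can be done
None
```

I moved all four pieces into the rack in reverse order and handed the job in after about 43 s of robot time; the last camera check had each piece seated and centred within about 2 mm, but the hand-in call returned no verdict.

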